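# Lift a wet-glazed tile onto the kiln shelf with a spatula

## Task

The yellow tile on the decorating board has just been glazed and the robot must not touch it: take the spatula, slide its blade under the tile (the board's stop strip keeps it from running away), lift the tile on the blade and carry it to the kiln shelf. Tip it off gently there, without dropping it or knocking the two kiln props, so that it lies flat, glazed side up, in the middle part of the kiln shelf, well in from the edges; then lay the spatula down flat on the bare bench and let go. Leave the pot and the glaze jar where they are.

Things in the scene. Friction and masses are not known exactly. Their poses are not given: they have to be found in the camera images.
- tile: square ceramic tile 80 x 80 x 9 mm, yellow glaze on top with a white ring and blue dots, about 0.12 kg. Origin: centre of its underside; z up through the glaze, x and y along its sides. Lower edges bevelled 4 mm at 45 degrees, so a blade pushed along the board rides under it once the stop strip holds it. It starts flat on the board, roughly square to the strip, 1 to 8 mm from it.
- spatula: lifting spatula, 0.165 kg, lying at first with its blade flat on the bench and its handle towards the robot. Flat steel blade 90 (x) by 80 (y) by 2 mm; origin: centre of the blade's underside; x to the straight front edge (nose), z up. The neck, 16 mm wide, rises from the rear edge. The blade is slippery: the tile rides on it when level and slides off when tilted more than 15 to 25 degrees.
- spatula_grip (a point): point on the axis of the spatula's wooden handle, at (-104, 0, 46) mm from the spatula's origin in its frame; a good place to hold it. The handle is a bar 20 mm wide (y) with flat sides and 22 mm thick; its axis lies in y = 0 and rises backwards at 25 degrees from (x, z) = (-75, 32) to (-177, 80) mm.
- spatula_nose (a point): middle of the blade's front edge at its underside, 45 mm ahead of the spatula's origin along its x
- board: decorating board, grey, fixed, 200 mm (x) by 220 mm (y) by 12 mm thick, origin at the centre of its underside on the bench. Along its far edge (+x) runs a dark wooden stop strip, 20 mm wide and standing 12 mm above the board; its face that looks to -x is at x = +80 mm. The front (-x) side is open.
- board_stop (a point): point at the foot of the stop strip's face, in the middle of its length, on the board's upper surface (12 mm above the bench); x and y as the board's
- shelf: kiln shelf, cream-white slab 240 x 240 x 15 mm, fixed, lying on two wooden battens; its upper surface is 30 mm above the bench. Origin on the bench below its centre, x and y along its sides; the two kiln props stand on its far (+x) corners and its other sides are open.
- shelf_top (a point): centre of the kiln shelf's upper surface; axes as the shelf's
- prop_a: loose kiln prop, cream cylinder 30 mm across and 50 mm tall, standing on the kiln shelf about (95, 95) mm from its centre; origin at the centre of its foot
- prop_b: loose kiln prop like the other, about (95, -95) mm from the kiln shelf's centre
- pot: loose yellow pot with a wide brim, 120 mm across and 56 mm tall, origin at the centre of its foot
- glaze_jar: loose yellow jar with a black cap, 68 mm across and 90 mm tall, origin at the centre of its foot
Things that resemble listed ones, but are neither listed nor needed, are in the scene too. There is more than one size of the tile; the one meant has the size given above.

How it is judged:
On the way, in this order (a step that is already met when the one before it is completed fails the run):
1. the tile is carried clear of the board on the spatula's blade (height (world z) of tile above 0.035 m and contact force between tile and spatula above 0.3 N and contact force between tile and board below 0.05 N and contact force between tile and shelf below 0.05 N and z of tile in the frame of spatula between 0 and 0.012 m), for 0.3 s.
2. the tile lies flat on the kiln shelf, off the blade (contact force between tile and shelf above 0.3 N and contact force between tile and spatula below 0.05 N and angle between tile's own z axis and vertical below 0.06 rad), for 0.2 s.
At the end, for the whole second after the job is handed in: The tile rests flat (within 0.06 rad), glazed side up, on the kiln shelf, its centre within 65 mm of the shelf's centre along either side of the shelf; the spatula lies at rest on the bare bench with its blade flat (underside within 6 mm of the bench, tilt below 0.08 rad) (x of tile in the frame of shelf_top between -0.065 and 0.065 m and y of tile in the frame of shelf_top between -0.065 and 0.065 m and z of tile in the frame of shelf_top between -0.003 and 0.003 m and angle between tile's own z axis and vertical below 0.06 rad and linear speed of each of tile, spatula below 0.02 m/s and height (world z) of spatula between -0.004 and 0.006 m and angle between spatula's own z axis and vertical below 0.08 rad); the robot touches nothing.
It fails at once if the gripper or arm touches the tile (contact force between any of the fingers, the arm and tile above 0.3 N).
It fails at once if the tile is dropped: off the blade it falls faster than 0.45 m/s (a drop of about 1 cm) (linear speed of tile above 0.45 m/s and contact force between tile and spatula below 0.01 N and (x of tile in the frame of spatula above 0.045 m or z of tile in the frame of spatula above 0.012 m or z of tile in the frame of spatula below -0.002 m)).
It fails at once if the tile falls onto the bench or is turned over (height (world z) of tile below 0.007 m or angle between tile's own z axis and vertical above 1.2 rad).
It fails at once if a kiln prop is moved more than 12 mm or knocked over (distance of any of prop_a, prop_b from where it was at the start of the episode above 0.012 m or angle between any of prop_a, prop_b's own z axis and vertical above 0.3 rad).
It fails at once if the pot or the glaze jar is moved more than 15 mm (distance of any of pot, glaze_jar from where it was at the start of the episode above 0.015 m).
It also fails if it takes over 72 s, if anything falls off the work surface, if the arm or the gripper's body presses on something with over 40 N, if the wrist force passes 120 N, or if a joint passes its speed limit or range.

## Robot

A 7-joint arm with a two-finger parallel gripper is mounted at the origin on the work surface. World frame = base frame: x ahead of the robot, y to its left, z up, the work surface at z = 0. Lengths are in m, angles in rad, forces in N, time in s.
With the tool pointing down it reaches from about 0.425 to 0.925 m from the base axis. Payload 6.8 kg.
Tool frame: the origin (TCP) lies at the very end of the fingers, on their centre line; the grasp point (between the pads) lies 19 mm behind it; z points along the fingers, y is the line along which they close (so a half turn about z gives the same grasp; the last joint's range is limited). The gripper opens to 85 mm and grips with 20 to 120 N. Pads are 22 mm wide; open, the fingers measure 114 mm over their backs; the gripper's body (76 mm by 85 mm) begins 54 mm behind the grasp point. The pads swing forward as they close: fully open they stand 13 mm farther back than shut.
Start: joints at [-1.303, 0.477, 0.022, 1.555, -0.011, 1.109, -0.083], TCP at [0.248, 0.628, 0.231] pointing down, gripper open.
Joint ranges: [-2.96, 2.96], [-0.34, 2.1], [-1.41, 1.46], [0.24, 2.44], [-1.37, 4.51], [0.17, 1.92], [-2.96, 2.96]. Speed limits (rad/s): [2.39, 2.39, 3.14, 3.14, 3.14, 3.14, 3.14].

## Interface

Orientations are given as a unit quaternion [w, x, y, z].
In Python, from station import get_obs, read_camera, hand_in gives the robot as it stands.
- The arm moves only by the tool arm_command, never from a script. Its argument "commands" is one flat list of numbers, 7 for each row, row after row: the shift along the tool's x, y, z in m, then the turn, a rotation vector about the tool's x, y, z in degrees, then the opening, from 0 (shut) to 1 (fully open). In form: [tx, ty, tz, rx, ry, rz, fingers, tx, ty, tz, rx, ry, rz, fingers, ...]. A call has 1 to 8 rows; each row is the pose to reach, as a shift and turn from the pose commanded when the call began, along the tool's axes at that moment; what a row does not reach only later rows make up. A row lasts 1/10 s, in which the tool goes at most 50 mm and 8.59 degrees, less where a joint would pass 70% of its speed; a pose out of reach is approached as far as the arm can. A call with a gripper value outside its range is refused whole. The fingers move at their own pace and stop on an object; "force" is the grip in N (left out, the last holds). Time passes only in rows, so rows that repeat a pose let the fingers close. It gives the time, the measured TCP pose, the force, the opening and the grip force at its end, in the units of the state.
- get_obs(): the state, without advancing time (a new reading comes with each control period).
- read_camera(name): name is "scene" or "top" or "wrist"; returns a dict with "img" (400x640x3 uint8, red, green, blue), "camera_matrix" (3x3 intrinsics, pixels), "pose" (4x4, takes a point from camera to world coordinates). Camera axes: x right, y down, z forward; pixel columns grow to the right and rows downward; lengths in m; the calibration is good to about 2 mm. A picture is of the moment at which its call begins. There is no depth.
- hand_in(): hands the job in; it is judged then, once.
The state is a dict: "t": time; "q": joint angles; "joint_vel": joint speeds; "joint_torque": joint torques, N m; "eef_pos": TCP position; "tool_rot": TCP orientation; "contact_force": force on the tool from outside, world axes, zero at the start; "torque": the same for the moment, N m; "gripper_width": opening from 0.0 (shut) to 1.0 (fully open); "grasp_force": force on a finger pad.
Only numpy, scipy, OpenCV 4.12 (cv2) and the standard library are available. Lean on these libraries where they do the work, as an engineer would, in place of code of your own. Each camera call takes 0.05 s, during which the arm holds its last target. There are 200 camera calls.

## Working session

There is one attempt and no reset: what is moved stays moved. The work goes in short steps, Python scripts to look and compute and a tool call to move; the robot and the scene stay as the last step left them, time stands still between calls to the robot, and variables do not carry over. Pictures are saved under pics/ and viewed, at most 10 in all, crops included, and the job is handed in when it is done.

Besides the shell and the picture viewer there is one more tool, called after "Emit:" in YAML: its name, and indented under it one key for each argument. arm_command: Moves the arm, as the interface text tells. Its arguments: {"type":"object","properties":{"commands":{"type":"array","items":{"type":"number"}},"force":{"type":"number"}},"required":["commands"]}

```bash
ls; mkdir -p pics; cat > h.py <<'E'
import numpy as np,cv2
from station import get_obs,read_camera,hand_in
from scipy.spatial.transform import Rotation as R
def snap(n,f=None):
    c=read_camera(n); np.savez('cam_'+n+'.npz',**c)
    if f: cv2.imwrite('pics/'+f,c['img'][:,:,::-1])
    return c
def load(n): return dict(np.load('cam_'+n+'.npz'))
def ray(c,px,z):
    px=np.atleast_2d(np.array(px,float)); K=c['camera_matrix'];T=c['pose']
    d=(np.linalg.inv(K)@np.c_[px,np.ones(len(px))].T).T@T[:3,:3].T
    o=T[:3,3]; return o+d*((z-o[2])/d[:,2])[:,None]
def proj(c,P):
    P=np.atleast_2d(P);T=c['pose'];q=(P-T[:3,3])@T[:3,:3]; q=q@c['camera_matrix'].T
    return q[:,:2]/q[:,2:]
def tcp():
    o=get_obs(); w,x,y,z=o['tool_rot']; return np.array(o['eef_pos']),R.from_quat([x,y,z,w]),o
E
python3 - <<'E'
from h import *
a=snap('top','top0.png');b=snap('scene','scene0.png')
for c in(a,b):print(c['camera_matrix'].round(1).tolist(),c['pose'].round(3).tolist())
p,r,o=tcp();print(p,r.as_matrix().round(3).tolist(),o)
E
```

```text
pics
[[503.5, 0.0, 314.8], [0.0, 503.5, 206.0], [0.0, 0.0, 1.0]] [[0.022, -0.99, 0.136, 0.346], [-1.0, -0.023, -0.006, 0.069], [0.009, -0.136, -0.991, 1.536], [0.0, 0.0, 0.0, 1.0]]
[[413.8, 0.0, 325.7], [0.0, 413.8, 204.3], [0.0, 0.0, 1.0]] [[-0.01, 0.65, -0.76, 1.376], [1.0, 0.009, -0.005, 0.064], [0.003, -0.76, -0.65, 0.735], [0.0, 0.0, 0.0, 1.0]]
[0.24754101 0.6274002  0.23043406] [[-0.93, 0.367, -0.001], [0.367, 0.93, -0.002], [-0.0, -0.002, -1.0]] {'t': 0.1, 'q': array([-1.30310769,  0.47770338,  0.02234791,  1.55634878, -0.01152287,
        1.10929642, -0.08307561]), 'joint_vel': array([ 0.00149159, -0.00250708,  0.00190947,  0.00058976, -0.00084597,
        0.000439  , -0.00026423]), 'joint_torque': array([ 5.12233033e-03, -5.97758460e+01,  1.61438964e+00, -2.81952703e+01,
        1.30290713e-02,  5.09930847e-03,  3.03557022e-05]), 'eef_pos': array([0.24754101, 0.6274002 , 0.23043406]), 'tool_rot': array([-1.02753698e-04,  1.86776097e-01,  9.82402172e-01, -8.07491218e-04]), 'contact_force': array([-0.1235279 ,  0.28434056, -0.75372129]), 'torque': array([-0.01637039,  0.01870688, -0.03224692]), 'grasp_force': 0.0, 'gripper_width': 1.000236631070626}
```

View pics/top0.png

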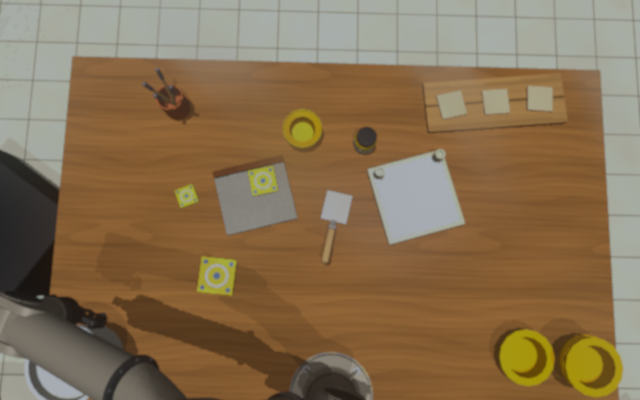

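View pics/scene0.png

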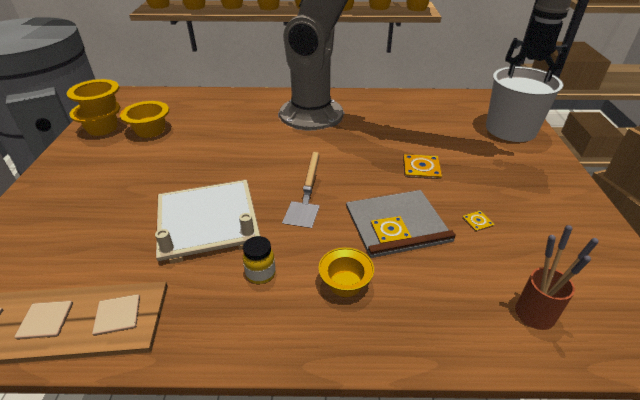

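Top view: the candidates for the tile are the one on the grey board at (262,181), a small one at (186,195) and a large one at (217,276). I choose the one on the board against the strip. The spatula blade is at (337,207) with its handle end at (326,262), the shelf at (416,197), the jar at (365,139) and the pot at (302,129). Next I measure and check the choice in a crop.

```bash
cat > m.py <<'E'
from h import *
c=load('top');im=c['img'];hsv=cv2.cvtColor(im,cv2.COLOR_RGB2HSV);H,S,V=[hsv[...,i].astype(int) for i in range(3)]
def reg(m,x0,y0,x1,y1):
    k=np.zeros(m.shape,np.uint8);k[y0:y1,x0:x1]=m[y0:y1,x0:x1]
    cs,_=cv2.findContours(k,cv2.RETR_EXTERNAL,cv2.CHAIN_APPROX_NONE);return max(cs,key=cv2.contourArea)
def rect(n,m,box,z):
    k=reg(m,*box);P=ray(c,k[:,0,:],z)[:,:2];(cx,cy),(w,h),a=cv2.minAreaRect((P*1000).astype(np.float32))
    print(n,'c',round(cx,1),round(cy,1),'size',round(w,1),round(h,1),'ang',round(a,1));return k
yel=(H>20)&(H<35)&(S>130)&(V>110)
rect('tile',yel,(245,160,280,200),.021)
rect('small',yel,(170,180,202,212),.009)
rect('large',yel,(190,250,245,300),.009)
rect('blade',S<75,(318,185,358,224),.002)
rect('board',(S<70),(205,155,305,240),.012)
rect('shelf',S<60,(360,140,475,250),.030)
rect('handle',(S>105)&(H>8)&(H<25)&(V>150),(318,226,342,268),.055)
for n,px,z in(('jar',(366,136),.09),('pot',(302,129),.056),('propA?',(379,173),.08),('propB?',(439,155),.08),('handle near',(326,262),.08)):print(n,ray(c,px,z).round(3)[0,:2])
cv2.imwrite('pics/crop.png',cv2.resize(im[120:275,200:480,::-1],None,fx=2.8,fy=2.8,interpolation=cv2.INTER_CUBIC))
E
python3 m.py
```

```text
tile c 631.1 221.9 size 80.0 76.1 ang 13.0
small c 578.8 454.6 size 63.7 63.3 ang 22.5
large c 339.1 350.3 size 111.6 111.3 ang 84.9
blade c 552.9 -5.1 size 84.6 100.5 ang 77.9
board c 576.8 243.0 size 182.7 219.5 ang 15.5
shelf c 591.5 -245.9 size 240.7 245.6 ang 16.7
handle c 434.9 19.4 size 13.7 91.1 ang 78.6
jar [ 0.757 -0.086]
pot [0.784 0.104]
propA? [ 0.649 -0.127]
propB? [ 0.707 -0.305]
handle near [0.384 0.025]
```

View pics/crop.png

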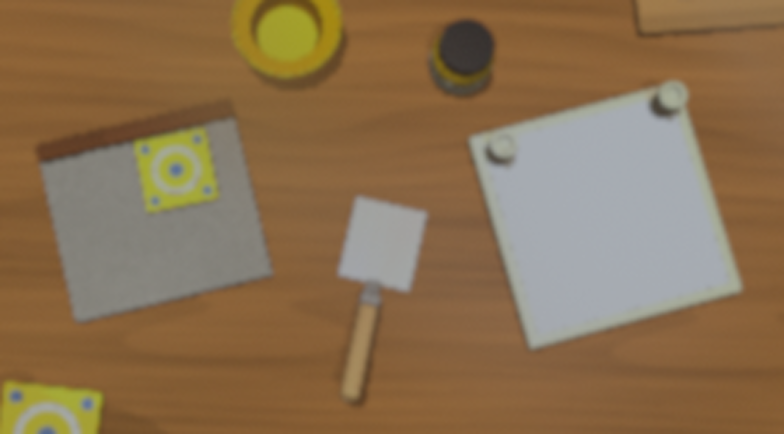

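The crop confirms it: the board tile measures about 80 mm, while the others measure 64 and 111 mm. Its long blue-dotted face is against the strip. The spatula points about -12° and the board about +14°. Next I go above the handle.

```bash
cat >> h.py <<'E'
def orient(yaw,pitch=0):  # spatula rotation; pitch>0 nose down
    return R.from_euler('ZY',[yaw,pitch],degrees=True)
G=np.array([-.104,0,.046]); TS=R.from_matrix(np.diag([-1.,1,-1]))
def goto(pos,yaw,pitch=0,rel=TS):
    p,r,o=tcp(); t=orient(yaw,pitch)*rel
    print('t',round(o['t'],2),'tcp',p.round(4),'shift',r.inv().apply(np.array(pos)-p).round(4),'rot',np.degrees((r.inv()*t).as_rotvec()).round(2))
E
python3 -c "
from h import *
goto([.455,.016,.15],-12)"
```

```text
t 0.1 tcp [0.2475 0.6274 0.2304] shift [-0.4173 -0.4925  0.0813] rot [-0.09 -0.   -9.53]
```

Emit:
arm_command:
  commands: [-0.417,-0.4925,0.08,-0.1,0,-9.5,1,-0.417,-0.4925,0.08,-0.1,0,-9.5,1,-0.417,-0.4925,0.08,-0.1,0,-9.5,1,-0.417,-0.4925,0.08,-0.1,0,-9.5,1,-0.417,-0.4925,0.08,-0.1,0,-9.5,1,-0.417,-0.4925,0.08,-0.1,0,-9.5,1,-0.417,-0.4925,0.08,-0.1,0,-9.5,1,-0.417,-0.4925,0.08,-0.1,0,-9.5,1]

```text
t: 0.9
eef_pos: [0.3753, 0.2499, 0.1818]
tool_rot: [0.0, 0.105, 0.994, 0.001]
contact_force: [1.3, -0.7, 0.2]
gripper_width: 1.001
grasp_force: 0.0
```

```bash
python3 -c "
from h import *
goto([.455,.016,.15],-12)"
```

```text
t 0.9 tcp [0.3753 0.2499 0.1818] shift [-0.1267 -0.2122  0.0315] rot [ 0.11  0.01 -0.02]
```

Emit:
arm_command:
  commands: [-0.127,-0.212,0.0315,0.1,0,0,1,-0.127,-0.212,0.0315,0.1,0,0,1,-0.127,-0.212,0.0315,0.1,0,0,1,-0.127,-0.212,0.0315,0.1,0,0,1,-0.127,-0.212,0.0315,0.1,0,0,1,-0.127,-0.212,0.0315,0.1,0,0,1,-0.127,-0.212,0.0315,0.1,0,0,1,-0.127,-0.212,0.0315,0.1,0,0,1]

```text
t: 1.7
eef_pos: [0.4549, 0.0192, 0.1501]
tool_rot: [-0.0, 0.104, 0.995, 0.0]
contact_force: [-0.3, 0.2, 0.1]
gripper_width: 1.002
grasp_force: 0.0
```

```bash
python3 -c "
from h import *
goto([.455,.016,.15],-12)
c=snap('wrist','w1.png');print(c['pose'].round(3).tolist(),c['camera_matrix'].round(1).tolist())
snap('top')"; python3 m.py
```

```text
t 1.7 tcp [0.4549 0.0192 0.1501] shift [-0.0008 -0.0031  0.0001] rot [ 0.02 -0.02  0.05]
[[0.207, 0.939, 0.276, 0.385], [0.978, -0.199, -0.058, 0.035], [0.0, 0.282, -0.959, 0.293], [0.0, 0.0, 0.0, 1.0]] [[309.6, 0.0, 315.1], [0.0, 309.6, 201.0], [0.0, 0.0, 1.0]]
tile c 631.0 221.7 size 80.7 76.0 ang 13.4
small c 578.7 454.7 size 63.7 63.5 ang 22.5
large c 338.9 350.3 size 111.8 111.6 ang 85.0
blade c 556.9 -9.7 size 102.4 119.9 ang 1.3
board c 576.8 243.0 size 182.7 219.5 ang 15.5
shelf c 591.3 -245.9 size 240.9 245.1 ang 16.4Traceback (most recent call last):
  File "m.py", line 16, in <module>
    rect('handle',(S>105)&(H>8)&(H<25)&(V>150),(318,226,342,268),.055)
    ~~~~^^^^^^^^^^^^^^^^^^^^^^^^^^^^^^^^^^^^^^^^^^^^^^^^^^^^^^^^^^^^^^
  File "m.py", line 7, in rect
    k=reg(m,*box);P=ray(c,k[:,0,:],z)[:,:2];(cx,cy),(w,h),a=cv2.minAreaRect((P*1000).astype(np.float32))
  File "m.py", line 5, in reg
    cs,_=cv2.findContours(k,cv2.RETR_EXTERNAL,cv2.CHAIN_APPROX_NONE);return max(cs,key=cv2.contourArea)
                                                                            ~~~^^^^^^^^^^^^^^^^^^^^^^^^
ValueError: max() iterable argument is empty
```

View pics/w1.png

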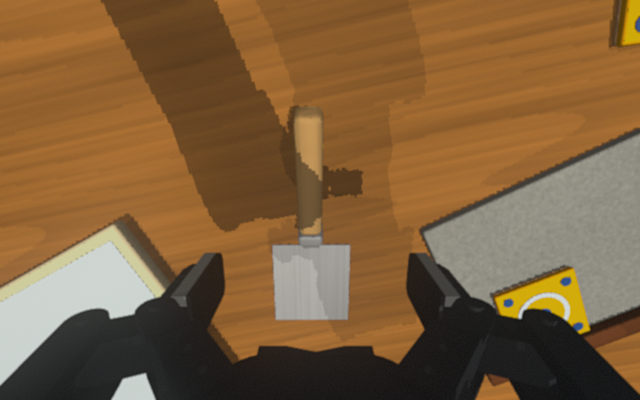

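The wrist view shows the blade at (273..350, 245..320), the handle running up to (309,110), the tile at (545,300), the board's front corner at (422,230) and the shelf corner at (125,218).

```bash
python3 - <<'E'
from h import *
c=load('wrist');im=c['img'];hsv=cv2.cvtColor(im,cv2.COLOR_RGB2HSV);H,S,V=[hsv[...,i].astype(int) for i in range(3)]
m=((S<70)&(V>100)).astype(np.uint8);k=np.zeros_like(m);k[242:335,262:362]=m[242:335,262:362]
cs=max(cv2.findContours(k,0,1)[0],key=cv2.contourArea);P=ray(c,cs[:,0,:]+0.0,.002)[:,:2]*1000
r=cv2.minAreaRect(P.astype(np.float32));print(r,cv2.boundingRect(cs))
print(ray(c,[(273,245),(350,245),(349.5,320),(275,320)],.002).round(4))
# handle mid-line vs row
h=((S>90)&(H>8)&(H<22)&(V>110))
print([tuple(im[160,x]) for x in range(285,335,5)])
for px,z in(((311,238),.02),((309,115),.085)):print(ray(c,px,z).round(4))
E
```

```text
((554.875732421875, -5.753559112548828), (80.38531494140625, 92.11485290527344), 78.03265380859375) (272, 242, 78, 78)
[[ 0.5051 -0.0347  0.002 ]
 [ 0.5214  0.0423  0.002 ]
 [ 0.61    0.0259  0.002 ]
 [ 0.5929 -0.0546  0.002 ]]
[(np.uint8(85), np.uint8(59), np.uint8(32)), (np.uint8(85), np.uint8(58), np.uint8(31)), (np.uint8(88), np.uint8(64), np.uint8(39)), (np.uint8(111), np.uint8(85), np.uint8(50)), (np.uint8(189), np.uint8(145), np.uint8(87)), (np.uint8(193), np.uint8(149), np.uint8(90)), (np.uint8(189), np.uint8(144), np.uint8(86)), (np.uint8(156), np.uint8(119), np.uint8(72)), (np.uint8(137), np.uint8(91), np.uint8(41)), (np.uint8(137), np.uint8(90), np.uint8(43))]
[[0.4981 0.0067 0.02  ]]
[[0.3867 0.0303 0.085 ]]
```

Emit:
arm_command:
  commands: [0,-0.003,0.05,0,0,0,1,0,-0.003,0.09,0,0,0,1,0,-0.003,0.123,0,0,0,1,0,-0.003,0.123,0,0,0,1,0,-0.003,0.123,0,0,0,1,0,-0.003,0.123,0,0,0,0.4,0,-0.003,0.123,0,0,0,0,0,-0.003,0.123,0,0,0,0]
  force: 40

```text
t: 2.6
eef_pos: [0.4555, 0.0156, 0.0285]
tool_rot: [0.001, 0.105, 0.995, 0.0]
contact_force: [0.2, -0.3, 0.8]
gripper_width: 0.517
grasp_force: 0.0
```

Emit:
arm_command:
  commands: [0,0,0,0,0,0,0,0,0,0,0,0,0,0,0,0,0,0,0,0,0,0,0,0,0,0,0,0,0,0,0,0,0,0,0,0,0,0,0,0,0,0]
  force: 110

```text
t: 3.2
eef_pos: [0.4548, 0.0153, 0.0278]
tool_rot: [0.0, 0.105, 0.994, 0.0]
contact_force: [-2.2, 0.8, 7.7]
gripper_width: 0.219
grasp_force: 107.1
```

Gripped. Before moving I get the board's yaw and position from the wrist picture already taken and refine the tile.

```bash
python3 - <<'E'
from h import *
c=load('wrist');im=c['img'];hsv=cv2.cvtColor(im,cv2.COLOR_RGB2HSV);H,S,V=[hsv[...,i].astype(int) for i in range(3)]
g=cv2.GaussianBlur(S.astype(np.float32),(3,3),0)
# board front edge: grey below, wood above
pts=[(x,next(y for y in range(100,260) if g[y,x]<60)) for x in range(440,636,4)]
P=ray(c,pts,.012)[:,:2].astype(np.float32)
vx,vy,x0,y0=cv2.fitLine(P,cv2.DIST_HUBER,0,.001,.001).ravel()
yaw=np.degrees(np.arctan2(vy,vx));yb=(yaw-90 if yaw>0 else yaw+90);print('front edge',x0,y0,'board yaw',yb)
yl=(H>18)&(H<32)&(S>150)&(V>140);k=yl.astype(np.uint8);k[:,:480]=0;k[:250]=0;k[:,610:]=0
cs=max(cv2.findContours(k,0,1)[0],key=cv2.contourArea);hull=cv2.approxPolyDP(cv2.convexHull(cs),4,True)[:,0]
print('tile px',hull.tolist(),ray(c,hull,.021)[:,:2].round(4).tolist())
t=load('top');im=t['img'];hsv=cv2.cvtColor(im,cv2.COLOR_RGB2HSV);S=hsv[...,1]
b=np.radians(yb);ex=np.array([np.cos(b),np.sin(b)]);ey=np.array([-ex[1],ex[0]])
print('tile in board front frame',[(((np.array(q)-[x0,y0])@ex).round(4),((np.array(q)-[x0,y0])@ey).round(4)) for q in [(.631,.222)]+ray(c,hull,.021)[:,:2].tolist()])
E
```

```text
front edge 0.48487547 0.22129127 board yaw 15.451149
tile px [[589, 329], [579, 333], [503, 315], [495, 297], [572, 268]] [[0.6579, 0.2688], [0.6608, 0.2587], [0.622, 0.1817], [0.5989, 0.1747], [0.5816, 0.2499]]
tile in board front frame [(np.float64(0.141), np.float64(-0.0382)), (np.float64(0.1794), np.float64(-0.0004)), (np.float64(0.1796), np.float64(-0.0108)), (np.float64(0.1216), np.float64(-0.0747)), (np.float64(0.0975), np.float64(-0.0753)), (np.float64(0.1008), np.float64(0.0018))]
```

Emit:
arm_command:
  commands: [0,0,-0.02,0,0,0,0,0,0,-0.04,0,0,0,0,0,0,-0.06,0,0,0,0,0,0,-0.08,0,0,0,0,0,0,-0.1,0,0,0,0,0,0,-0.1,0,0,0,0]

```text
t: 3.8
eef_pos: [0.4559, 0.0154, 0.1291]
tool_rot: [0.002, 0.105, 0.994, 0.001]
contact_force: [-0.4, 0.4, -1.8]
gripper_width: 0.22
grasp_force: 107.8
```

```bash
python3 -c "
from h import *
c=snap('wrist','w2.png');goto([.4186,.169,.11],14)
print(proj(c,[0,0,0]))"
```

```text
t 3.85 tcp [0.4551 0.0154 0.1279] shift [0.0677 0.1426 0.0179] rot [  0.04   0.13 -26.03]
[[  92.43457047 -664.92962795]]
```

View pics/w2.png

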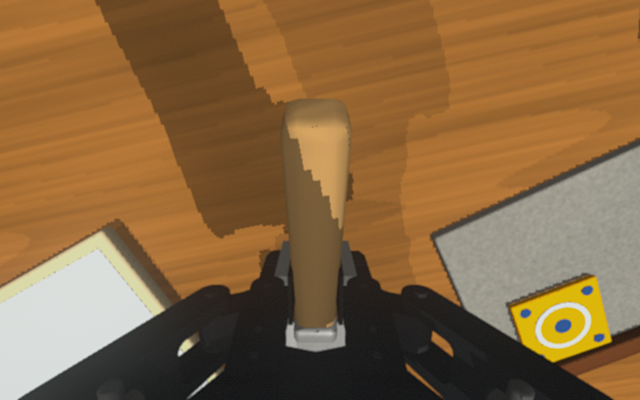

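w2 shows the spatula held centrally (handle at x≈317, end at row 110) and the tile's top corners at (508,303), (597,275) and (611,342). Now I move to the pre-insertion hover, with the nose 5 cm short of the tile, and then look from the scene camera.

```bash
cat >> h.py <<'E'
B0=np.array([.4849,.2213]);b=np.radians(15.4);ex=np.array([np.cos(b),np.sin(b)]);ey=np.array([-ex[1],ex[0]])
def board(nx,y=-.038,h=.012,yaw=15.4,pitch=0):  # TCP for nose at board-front-frame (nx,y), underside height h
    T=orient(yaw,pitch); nose=np.r_[B0+nx*ex+y*ey,h]
    return nose+T.apply(np.array([-.149,0,.046])-np.array([0,0,.019]))
E
python3 - <<'E'
from h import *
c=load('wrist')
q=ray(c,[(508,303),(597,275),(611,342),(542,362)],.021)[:,:2]-B0
print((q@ex).round(4),(q@ey).round(4))
goto(board(.05,h=.06),15.4)
E
```

```text
[0.0919 0.1008 0.1815 0.174 ] [-0.0765  0.0045 -0.0003 -0.067 ]
t 3.85 tcp [0.4551 0.0154 0.1279] shift [0.0842 0.1282 0.0408] rot [  0.04   0.13 -27.43]
```

Emit:
arm_command:
  commands: [0.02,0.03,0.01,0,0,-7,0,0.042,0.064,0.02,0,0,-14,0,0.063,0.096,0.03,0,0,-21,0,0.084,0.128,0.041,0,0,-27.4,0,0.084,0.128,0.041,0,0,-27.4,0,0.084,0.128,0.041,0,0,-27.4,0]

```text
t: 4.45
eef_pos: [0.3978, 0.158, 0.085]
tool_rot: [-0.001, -0.134, 0.991, -0.0]
contact_force: [0.5, -0.9, -1.0]
gripper_width: 0.216
grasp_force: 108.0
```

```bash
python3 - <<'E'
from h import *
goto(board(.05,h=.013),15.4)
c=snap('scene');p,r,o=tcp()
im=c['img'];cv2.imwrite('pics/s1.png',cv2.resize(im[150:270,300:470,::-1],None,fx=4.5,fy=4.5,interpolation=cv2.INTER_CUBIC))
# predicted blade corners
S=r*TS.inv();o0=p-S.apply([-.104,0,.027])
print(proj(c,o0+S.apply([[.045,.04,0],[.045,-.04,0],[-.045,.04,0],[-.045,-.04,0]])).round(1))
t=snap('top')
print(proj(t,o0+S.apply([[.045,.04,0],[.045,-.04,0]])).round(1))
E
```

```text
t 4.45 tcp [0.3978 0.158  0.085 ] shift [-0.0019 -0.0001  0.045 ] rot [-0.04 -0.16  0.05]
[[393.4 191.8]
 [364.4 196.7]
 [381.3 172.1]
 [353.7 176.4]]
[[255.6 210.4]
 [281.9 204. ]]
```

View pics/s1.png

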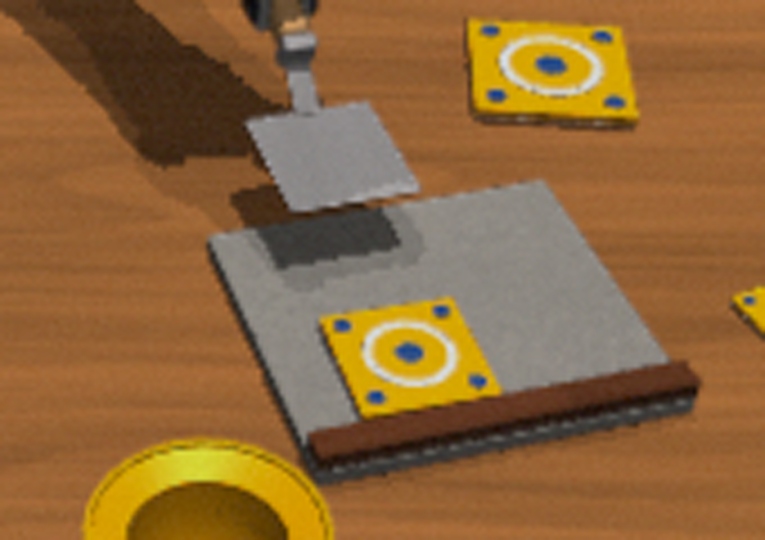

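The blade's nose corners, at (393.3,192.2) and (364.9,196.9), match the prediction within half a pixel, so it is level and lined up with the tile. I lower it with a slight nose-down pitch.

```bash
python3 - <<'E'
from h import *
goto(board(.055,h=.014,pitch=2),15.4,2)
goto(board(.055,h=.012,pitch=2),15.4,2)
E
```

```text
t 4.55 tcp [0.399  0.1568 0.0857] shift [-0.0071  0.0015  0.0395] rot [-0.04  1.94 -0.16]
t 4.55 tcp [0.399  0.1568 0.0857] shift [-0.0071  0.0015  0.0415] rot [-0.04  1.94 -0.16]
```

Emit:
arm_command:
  commands: [-0.004,0.001,0.015,0,1,0,0,-0.007,0.001,0.03,0,1.9,0,0,-0.007,0.001,0.037,0,1.9,0,0,-0.007,0.001,0.0395,0,1.9,0,0,-0.007,0.001,0.0415,0,1.9,0,0,-0.007,0.001,0.042,0,1.9,0,0,-0.007,0.001,0.042,0,1.9,0,0]

```text
t: 5.25
eef_pos: [0.4059, 0.1607, 0.0447]
tool_rot: [-0.016, -0.133, 0.991, -0.002]
contact_force: [-0.2, -0.2, -0.3]
gripper_width: 0.215
grasp_force: 108.3
```

```bash
python3 - <<'E'
from h import *
goto(board(.055,h=.012,pitch=2),15.4,2)
goto(board(.178,h=.012,pitch=1),15.4,1)
print(tcp()[2]['contact_force'])
E
```

```text
t 5.25 tcp [0.4059 0.1607 0.0447] shift [ 0.0007 -0.0005  0.0005] rot [ 0.01  0.17 -0.07]
t 5.25 tcp [0.4059 0.1607 0.0447] shift [-0.1218 -0.0004 -0.0008] rot [ 0.01 -0.83 -0.07]
[-0.18541318 -0.1796582  -0.25042598]
```

Emit:
arm_command:
  commands: [0,0,0.0007,0,0,0,0,0,0,0.0014,0,0,0,0,0,0,0.002,0,0,0,0,0,0,0.002,0,0,0,0,0,0,0.002,0,0,0,0]

```text
t: 5.75
eef_pos: [0.4055, 0.1608, 0.0426]
tool_rot: [-0.016, -0.134, 0.991, -0.002]
contact_force: [-3.8, -1.5, 7.9]
gripper_width: 0.217
grasp_force: 108.7
```

Emit:
arm_command:
  commands: [-0.008,0,-0.0004,0,0,0,0,-0.018,0,-0.0008,0,0,0,0,-0.028,0,-0.0011,0,0,0,0,-0.036,0,-0.0014,0,0,0,0,-0.043,0,-0.0016,0,0,0,0,-0.05,0,-0.0018,0,0,0,0,-0.055,0,-0.002,0,0,0,0,-0.06,0,-0.0022,0,0,0,0]

```text
t: 6.55
eef_pos: [0.4633, 0.177, 0.0429]
tool_rot: [-0.016, -0.134, 0.991, -0.002]
contact_force: [-4.4, -0.8, 6.8]
gripper_width: 0.215
grasp_force: 109.1
```

```bash
python3 - <<'E'
from h import *
goto(board(.178,h=.011,pitch=2),15.4,2)
c=snap('scene');p,r,o=tcp();print(o['contact_force'])
im=c['img'];cv2.imwrite('pics/s2.png',cv2.resize(im[150:270,300:470,::-1],None,fx=4.5,fy=4.5,interpolation=cv2.INTER_CUBIC))
E
```

```text
t 6.55 tcp [0.4633 0.177  0.0429] shift [-0.0625 -0.0011 -0.0024] rot [0.02 0.11 0.  ]
[-2.8586605  -0.26024498  6.36083068]
```

View pics/s2.png

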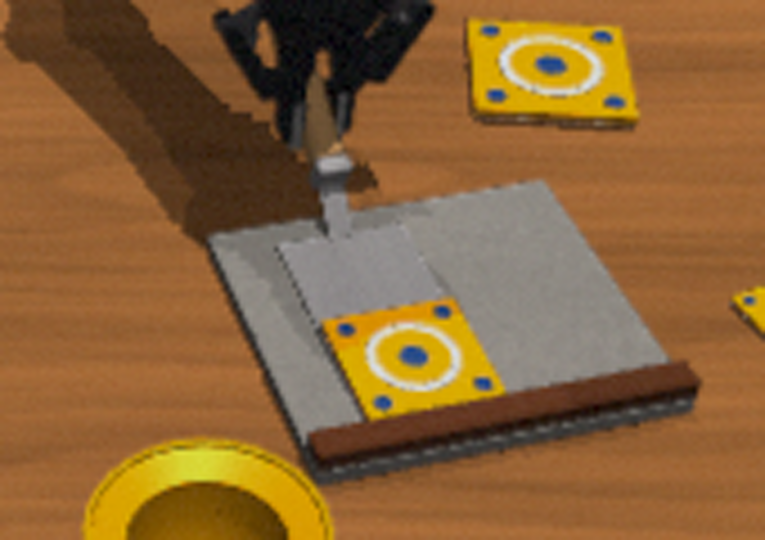

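The tile is squared against the strip with its centre at crop (413,355), and the nose is under its rear edge. I keep sliding.

Emit:
arm_command:
  commands: [-0.006,0,-0.0003,0,0,0,0,-0.014,0,-0.0006,0,0,0,0,-0.022,0,-0.0009,0,0,0,0,-0.03,0,-0.0012,0,0,0,0,-0.038,-0.001,-0.0015,0,0,0,0,-0.046,-0.001,-0.0018,0,0,0,0,-0.053,-0.001,-0.0021,0,0,0,0,-0.058,-0.001,-0.0023,0,0,0,0]

```text
t: 7.4
eef_pos: [0.5195, 0.1914, 0.0432]
tool_rot: [-0.017, -0.134, 0.991, -0.002]
contact_force: [-4.6, -1.6, 7.2]
gripper_width: 0.217
grasp_force: 109.0
```

```bash
python3 - <<'E'
from h import *
goto(board(.178,h=.011,pitch=2),15.4,2)
c=snap('scene');p,r,o=tcp();print(o['contact_force'])
im=c['img'];cv2.imwrite('pics/s3.png',cv2.resize(im[150:270,300:470,::-1],None,fx=4.5,fy=4.5,interpolation=cv2.INTER_CUBIC))
E
```

```text
t 7.4 tcp [0.5195 0.1914 0.0432] shift [-0.0046 -0.     -0.0001] rot [0.02 0.08 0.01]
[-3.06701024  0.37117751  5.96791452]
```

View pics/s3.png

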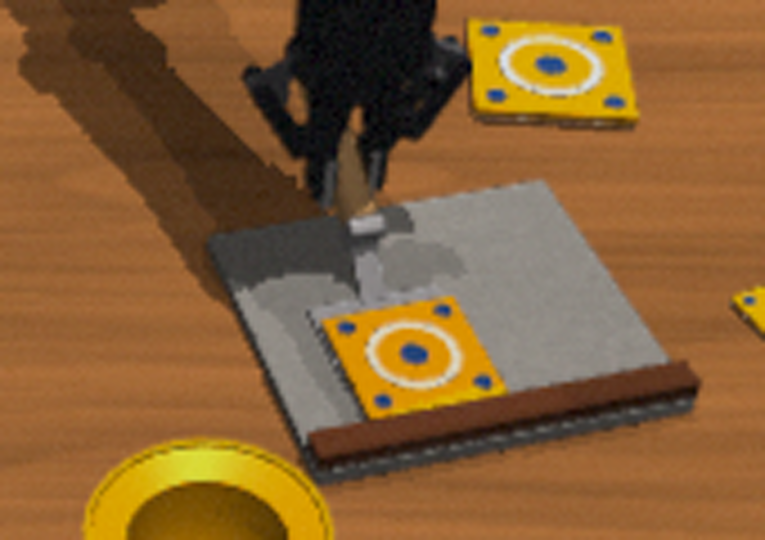

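Only about 1 cm of blade shows behind the tile. I push 3 mm more, then lift with a slightly nose-up tilt.

Emit:
arm_command:
  commands: [-0.002,0,-0.0001,0,0,0,0,-0.003,0,-0.0005,0,0,0,0,-0.003,0,-0.0015,0,-1,0,0,-0.003,0,-0.003,0,-2,0,0,-0.003,0,-0.006,0,-3,0,0,-0.003,0,-0.01,0,-4,0,0,-0.003,0,-0.016,0,-5,0,0,-0.003,0,-0.024,0,-5,0,0]

```text
t: 8.25
eef_pos: [0.5225, 0.1918, 0.067]
tool_rot: [0.027, -0.134, 0.991, 0.003]
contact_force: [0.4, 0.9, -3.5]
gripper_width: 0.218
grasp_force: 107.9
```

Emit:
arm_command:
  commands: [0,0,-0.008,0,0,0,0,0,0,-0.018,0,0,0,0,0,0,-0.028,0,0,0,0,0,0,-0.038,0,0,0,0,0,0,-0.048,0,0,0,0,0,0,-0.056,0,0,0,0,0,0,-0.06,0,0,0,0,0,0,-0.06,0,0,0,0]

```text
t: 9.05
eef_pos: [0.5205, 0.1914, 0.1273]
tool_rot: [0.027, -0.134, 0.991, 0.004]
contact_force: [0.7, -0.5, -2.8]
gripper_width: 0.217
grasp_force: 107.9
```

```bash
python3 - <<'E'
from h import *
c=snap('scene');p,r,o=tcp();print(p,o['contact_force'],o['t'])
S=r*TS.inv();print((S.as_euler('ZYX',degrees=True)).round(2))
o0=p-S.apply([-.104,0,.027])
im=c['img'];cv2.imwrite('pics/s4.png',cv2.resize(im[120:240,300:470,::-1],None,fx=4.5,fy=4.5,interpolation=cv2.INTER_CUBIC))
print(((proj(c,o0+S.apply([[.045,.04,0],[.045,-.04,0],[-.045,.04,0],[-.045,-.04,0]]))-[300,120])*4.5).round())
# shelf targets
t=load('top')
E
```

```text
[0.52016633 0.19127391 0.12675327] [-0.68558571 -0.640842   -3.24672831] 9.1
[15.37 -3.12  0.  ]
[[526. 398.]
 [380. 424.]
 [457. 301.]
 [319. 324.]]
```

View pics/s4.png

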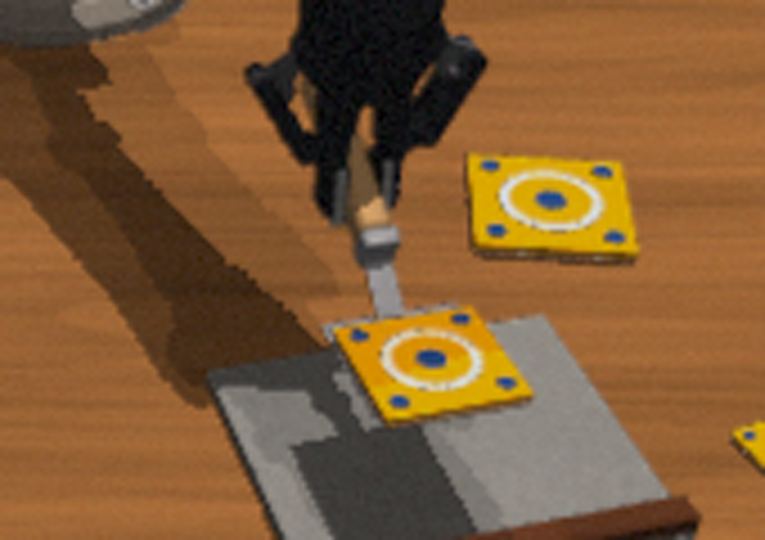

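The tile rides on the blade, which is level within 3° nose-up, with the tile's front edge about flush with the nose. Now I work out the carry.

```bash
cat >> h.py <<'E'
def shelf(x,y,h,yaw=0,pitch=0):
    return np.array([x,y,h])+orient(yaw,pitch).apply([-.149,0,.027])
E
python3 - <<'E'
from h import *
goto(shelf(.60,-.246,.105,0,-3),0,-3)
E
```

```text
t 9.1 tcp [0.5202 0.1913 0.1268] shift [ 0.1836 -0.403  -0.0074] rot [ 0.82  0.12 15.35]
```

Emit:
arm_command:
  commands: [0.0017,-0.0036,0,0,0,0.3,0,0.005,-0.0109,0,0,0,0.8,0,0.0095,-0.0209,-0.001,0,0,1.4,0,0.0149,-0.0328,-0.001,0,0,2,0,0.0207,-0.0455,-0.002,0,0,2.6,0,0.0269,-0.0592,-0.002,0,0,3.2,0,0.0332,-0.0728,-0.002,0,0,3.8,0,0.0394,-0.0865,-0.002,0,0,4.4,0]

```text
t: 9.9
eef_pos: [0.5048, 0.0958, 0.1265]
tool_rot: [0.027, -0.095, 0.995, 0.005]
contact_force: [0.1, -0.3, -1.7]
gripper_width: 0.215
grasp_force: 107.9
```

Emit:
arm_command:
  commands: [0.0055,-0.015,0,0,0,0.75,0,0.011,-0.03,-0.001,0,0,1.5,0,0.0165,-0.045,-0.001,0,0,2.25,0,0.022,-0.06,-0.002,0,0,3,0,0.0275,-0.075,-0.002,0,0,3.75,0,0.033,-0.09,-0.002,0,0,4.5,0,0.0385,-0.105,-0.003,0,0,5.25,0,0.044,-0.12,-0.003,0,0,6,0]

```text
t: 10.7
eef_pos: [0.4844, -0.0301, 0.1267]
tool_rot: [0.027, -0.043, 0.999, 0.006]
contact_force: [-0.4, -1.1, -2.7]
gripper_width: 0.219
grasp_force: 107.9
```

Emit:
arm_command:
  commands: [0.0039,-0.0155,0,0,0,0.5,0,0.0078,-0.031,0,0,0,1,0,0.0117,-0.0466,0,0,0,1.5,0,0.015,-0.06,0,0,0,2,0,0.018,-0.072,0,0,0,2.4,0,0.02,-0.082,0,0,0,2.8,0,0.022,-0.088,0,0,0,3,0,0.0225,-0.091,0,0,0,3.2,0]

```text
t: 11.5
eef_pos: [0.4699, -0.122, 0.1245]
tool_rot: [0.026, -0.015, 1.0, 0.007]
contact_force: [-0.9, 1.1, -2.4]
gripper_width: 0.215
grasp_force: 107.9
```

```bash
python3 - <<'E'
from h import *
goto(shelf(.61,-.246,.06,0,-3),0,-3)
c=snap('scene','s5f.png')
im=c['img'];hsv=cv2.cvtColor(im,cv2.COLOR_RGB2HSV);m=cv2.inRange(hsv,(15,150,120),(35,255,255));m[:150]=0;m[265:]=0;m[:,300:]=0;m[230:,240:]=0
k=max(cv2.findContours(m,0,1)[0],key=cv2.contourArea);print(cv2.boundingRect(k),cv2.contourArea(k))
p,r,o=tcp();S=r*TS.inv();o0=p-S.apply([-.104,0,.027])
print(proj(c,o0+S.apply([[.045,.04,.002],[.045,-.04,.002],[-.045,.04,.002],[-.045,-.04,.002]])).round(1),k[:,0,:].min(0),k[:,0,:].max(0))
E
```

```text
t 11.5 tcp [ 0.4699 -0.122   0.1245] shift [ 0.0162 -0.1242  0.0429] rot [ 0.82 -0.    1.7 ]
(235, 178, 37, 20) 597.0
[[268.4 197.3]
 [234.7 198. ]
 [271.6 176.3]
 [240.1 176.9]] [235 178] [271 197]
```

Emit:
arm_command:
  commands: [0.001,-0.006,0,0.1,0,0.2,0,0.003,-0.018,0,0.2,0,0.4,0,0.006,-0.034,0,0.3,0,0.7,0,0.009,-0.05,0,0.4,0,0.9,0,0.012,-0.067,0,0.5,0,1.1,0,0.015,-0.084,0,0.6,0,1.3,0,0.016,-0.098,0,0.7,0,1.5,0,0.016,-0.109,0,0.8,0,1.7,0]

```text
t: 12.35
eef_pos: [0.4573, -0.2323, 0.1223]
tool_rot: [0.026, 0.0, 1.0, -0.0]
contact_force: [-0.5, 0.5, -3.5]
gripper_width: 0.217
grasp_force: 107.9
```

Emit:
arm_command:
  commands: [0,-0.008,0.002,0,0,0,0,0,-0.013,0.006,0,0,0,0,0,-0.015,0.012,0,0,0,0,0,-0.015,0.019,0,0,0,0,0,-0.015,0.026,0,0,0,0,0,-0.015,0.033,0,0,0,0,0,-0.015,0.038,0,0,0,0,0,-0.015,0.04,0,0,0,0]

```text
t: 13.15
eef_pos: [0.4594, -0.2454, 0.0816]
tool_rot: [0.026, -0.001, 1.0, 0.0]
contact_force: [0.2, 0.3, -3.0]
gripper_width: 0.214
grasp_force: 107.9
```

```bash
python3 - <<'E'
from h import *
for p in (2,10,16,22):goto(shelf(.615,-.246,.034,0,p),0,p)
goto(shelf(.615,-.246,.031,0,22),0,22)
c=snap('scene','s5f.png')
im=c['img'];cv2.imwrite('pics/s5.png',cv2.resize(im[130:270,140:310,::-1],None,fx=4,fy=4,interpolation=cv2.INTER_CUBIC))
E
```

```text
t 13.15 tcp [ 0.4594 -0.2454  0.0816] shift [-0.0069 -0.0006  0.0158] rot [0.04 4.95 0.07]
t 13.15 tcp [ 0.4594 -0.2454  0.0816] shift [-0.0138 -0.0006 -0.0042] rot [ 0.04 12.95  0.07]
t 13.15 tcp [ 0.4594 -0.2454  0.0816] shift [-0.0208 -0.0006 -0.0184] rot [ 0.04 18.95  0.08]
t 13.15 tcp [ 0.4594 -0.2454  0.0816] shift [-0.0293 -0.0006 -0.0318] rot [ 0.03 24.95  0.08]
t 13.15 tcp [ 0.4594 -0.2454  0.0816] shift [-0.0291 -0.0006 -0.0288] rot [ 0.03 24.95  0.08]
```

View pics/s5.png

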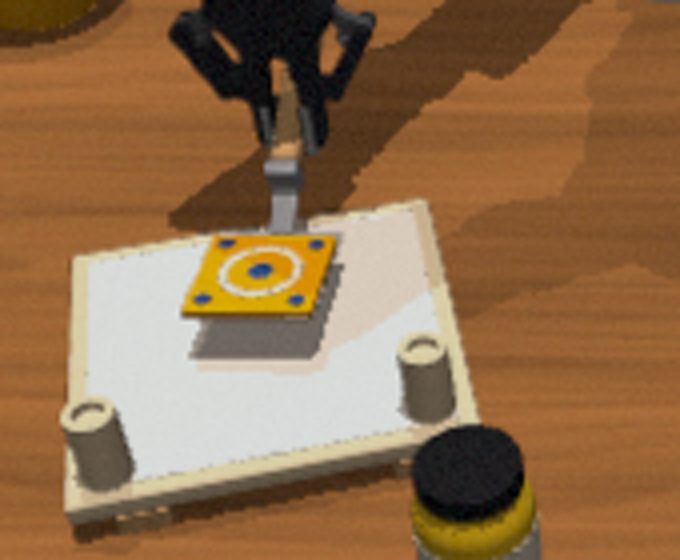

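The picture shows the tile on the blade over the middle of the shelf at crop (260,270), with both props standing well clear. Next I tip nose-down in stages, with the nose just above the shelf.

Emit:
arm_command:
  commands: [-0.002,0,0.005,0,1.5,0,0,-0.0045,0,0.011,0,3,0,0,-0.007,0,0.0165,0,5,0,0,-0.0085,0,0.013,0,7,0,0,-0.0105,0,0.008,0,9,0,0,-0.012,0,0.0035,0,11,0,0,-0.0138,0,-0.001,0,13,0,0,-0.0138,0,-0.001,0,13,0,0]

```text
t: 14.0
eef_pos: [0.476, -0.2455, 0.0841]
tool_rot: [-0.087, -0.002, 0.996, -0.001]
contact_force: [-0.3, 0.4, -2.5]
gripper_width: 0.213
grasp_force: 107.9
```

```bash
cat > tile.py <<'E'
from h import *
def look():
    p,r,o=tcp();S=r*TS.inv();n=p-S.apply([-.149,0,.027]);print('nose',n.round(4),'pyr',S.as_euler('ZYX',degrees=True).round(1),o['contact_force'].round(1),o['t'])
    c=snap('scene');hsv=cv2.cvtColor(c['img'],cv2.COLOR_RGB2HSV);m=cv2.inRange(hsv,(15,150,120),(35,255,255));m[:150]=0;m[265:]=0;m[:,300:]=0;m[233:,235:]=0
    k=max(cv2.findContours(m,0,1)[0],key=cv2.contourArea);h=cv2.approxPolyDP(cv2.convexHull(k),3,True)[:,0]
    print('tile px',h.tolist());print(ray(c,h,.039)[:,:2].round(3).tolist())
    print('nose px',proj(c,n+S.apply([[0,.04,.002],[0,-.04,.002]])).round(1).tolist())
E
python3 - <<'E'
from tile import *
look()
for p in (14,18,22):goto(shelf(.615,-.246,.030,0,p),0,p)
E
```

```text
nose [ 0.6181 -0.2451  0.0319] pyr [ 0.2  9.9 -0. ] [-0.3  0.4 -2.5] 14.0
tile px [[223, 196], [218, 220], [188, 220], [193, 196]]
[[0.532, -0.214], [0.625, -0.207], [0.626, -0.281], [0.533, -0.293]]
nose px [[219.9, 219.6], [187.8, 219.4]]
t 14.05 tcp [ 0.4749 -0.2456  0.0838] shift [-0.0005 -0.0004 -0.0086] rot [-0.05  4.06  0.13]
t 14.05 tcp [ 0.4749 -0.2456  0.0838] shift [-0.0035 -0.0004 -0.0188] rot [-0.06  8.06  0.13]
t 14.05 tcp [ 0.4749 -0.2456  0.0838] shift [-0.0072 -0.0005 -0.0287] rot [-0.06 12.06  0.12]
```

Emit:
arm_command:
  commands: [0,0,-0.0022,0,1,0,0,0,0,-0.0043,0,2,0,0,-0.0003,0,-0.0065,0,3,0,0,-0.0005,0,-0.0087,0,4,0,0,-0.0012,0,-0.011,0,5,0,0,-0.002,0,-0.0137,0,6,0,0,-0.0028,0,-0.0162,0,7,0,0,-0.0035,0,-0.0188,0,8,0,0]

```text
t: 14.85
eef_pos: [0.4805, -0.246, 0.1023]
tool_rot: [-0.157, -0.0, 0.988, -0.0]
contact_force: [1.2, -0.3, 0.6]
gripper_width: 0.221
grasp_force: 108.1
```

```bash
python3 - <<'E'
from tile import *
look()
for p in (22,26):goto(shelf(.615,-.246,.030,0,p),0,p)
E
```

```text
nose [ 0.6139 -0.2458  0.0305] pyr [ 0. 18.  0.] [ 1.2 -0.3  0.6] 14.85
tile px [[222, 193], [219, 219], [188, 219], [193, 195]]
[[0.519, -0.219], [0.622, -0.206], [0.623, -0.282], [0.529, -0.294]]
nose px [[220.0, 219.0], [188.1, 218.7]]
t 14.9 tcp [ 0.4809 -0.2459  0.1024] shift [-0.0032 -0.0001 -0.0099] rot [-0.03  3.92  0.07]
t 14.9 tcp [ 0.4809 -0.2459  0.1024] shift [-0.0061 -0.0002 -0.02  ] rot [-0.03  7.92  0.07]
```

Emit:
arm_command:
  commands: [-0.0007,0,-0.0025,0,1,0,0,-0.0015,0,-0.0052,0,2,0,0,-0.0023,0,-0.0078,0,3,0,0,-0.0032,0,-0.0104,0,4,0,0,-0.0032,0,-0.0104,0,4,0,0]

```text
t: 15.4
eef_pos: [0.4862, -0.2459, 0.1112]
tool_rot: [-0.192, -0.0, 0.981, 0.0]
contact_force: [-2.5, -0.5, 5.0]
gripper_width: 0.215
grasp_force: 108.6
```

```bash
python3 - <<'E'
from tile import *
look()
for p in (24,27):goto(shelf(.615,-.246,.030,0,p),0,p)
E
```

```text
nose [ 0.6141 -0.2458  0.0301] pyr [ 0.1 22.1  0. ] [-2.5 -0.5  5. ] 15.4
tile px [[222, 193], [218, 220], [187, 220], [192, 193]]
[[0.519, -0.219], [0.625, -0.207], [0.626, -0.284], [0.52, -0.299]]
nose px [[220.0, 219.2], [188.1, 219.0]]
t 15.45 tcp [ 0.4862 -0.2459  0.1111] shift [-0.0019 -0.0001 -0.0052] rot [-0.    1.9   0.05]
t 15.45 tcp [ 0.4862 -0.2459  0.1111] shift [-0.0037 -0.0001 -0.0129] rot [-0.    4.9   0.05]
```

Emit:
arm_command:
  commands: [0,0,-0.0035,0,1,0,0,0.001,0,-0.005,0,1.9,0,0,0.005,0,-0.0035,0,1.9,0,0,0.009,0,-0.0018,0,1.9,0,0,0.013,0,-0.0002,0,1.9,0,0,0.017,0,0.0014,0,1.9,0,0]

```text
t: 16.05
eef_pos: [0.4693, -0.2458, 0.1159]
tool_rot: [-0.207, -0.0, 0.978, 0.0]
contact_force: [0.8, 1.3, -0.6]
gripper_width: 0.216
grasp_force: 108.2
```

```bash
python3 - <<'E'
from tile import *
look()
for x,p in ((.575,24),(.53,24),(.50,24)):goto(shelf(x,-.246,.030,0,p),0,p)
E
```

```text
nose [ 0.5945 -0.2457  0.0308] pyr [ 0.  23.9  0. ] [ 0.8  1.3 -0.6] 16.05
tile px [[223, 194], [218, 220], [188, 219], [193, 196]]
[[0.523, -0.215], [0.625, -0.207], [0.623, -0.282], [0.533, -0.293]]
nose px [[221.5, 213.8], [190.1, 213.6]]
t 16.1 tcp [ 0.4685 -0.2459  0.116 ] shift [ 0.0167 -0.0001  0.0082] rot [0.03 0.04 0.01]
t 16.1 tcp [ 0.4685 -0.2459  0.116 ] shift [ 0.0578 -0.0001  0.0265] rot [0.03 0.04 0.01]
t 16.1 tcp [ 0.4685 -0.2459  0.116 ] shift [ 0.0853 -0.0001  0.0387] rot [0.03 0.04 0.01]
```

The tile stayed in place on the shelf while the blade withdrew 20 mm. I carry on withdrawing.

Emit:
arm_command:
  commands: [0.004,0,0.002,0,0,0,0,0.01,0,0.0047,0,0,0,0,0.0167,0,0.0078,0,0,0,0,0.024,0,0.011,0,0,0,0,0.031,0,0.0142,0,0,0,0,0.038,0,0.0173,0,0,0,0,0.044,0,0.02,0,0,0,0,0.05,0,0.0226,0,0,0,0]

```text
t: 16.9
eef_pos: [0.4146, -0.2459, 0.1156]
tool_rot: [-0.207, -0.0, 0.978, 0.0]
contact_force: [1.0, -0.1, 1.6]
gripper_width: 0.216
grasp_force: 108.3
```

```bash
python3 - <<'E'
from tile import *
look()
for x,p in ((.53,24),(.50,24)):goto(shelf(x,-.246,.030,0,p),0,p)
E
```

```text
nose [ 0.5399 -0.2458  0.0306] pyr [ 0.  23.9  0. ] [ 1.  -0.1  1.6] 16.9
tile px [[225, 199], [219, 219], [188, 219], [195, 199]]
[[0.544, -0.206], [0.622, -0.206], [0.623, -0.282], [0.545, -0.284]]
nose px [[225.7, 200.1], [195.4, 199.8]]
t 16.95 tcp [ 0.4134 -0.246   0.1157] shift [ 0.0076 -0.      0.0038] rot [0.03 0.04 0.01]
t 16.95 tcp [ 0.4134 -0.246   0.1157] shift [ 0.035 -0.     0.016] rot [0.03 0.04 0.01]
```

Emit:
arm_command:
  commands: [0.006,0,0.0027,0,0,0,0,0.014,0,0.0062,0,0,0,0,0.024,0,0.01,0,0,0,0,0.035,0,0.014,0,0,0,0,0.045,0,-0.005,0,0,0,0,0.055,0,-0.035,0,0,0,0,0.055,0,-0.055,0,0,0,0,0.055,0,-0.055,0,0,0,0]

```text
t: 17.75
eef_pos: [0.388, -0.2464, 0.1897]
tool_rot: [-0.205, -0.0, 0.979, -0.0]
contact_force: [0.5, 0.7, -0.9]
gripper_width: 0.212
grasp_force: 108.1
```

```bash
python3 - <<'E'
from tile import *
look()
goto([.455,.016,.11],-12,0)
E
```

```text
nose [ 0.5136 -0.2464  0.1052] pyr [ 0.  23.7 -0. ] [ 0.5  0.7 -0.9] 17.75
tile px [[224, 199], [219, 219], [188, 219], [195, 199]]
[[0.544, -0.208], [0.622, -0.206], [0.623, -0.282], [0.545, -0.284]]
nose px [[223.0, 171.3], [191.9, 171.0]]
t 17.8 tcp [ 0.3869 -0.246   0.1884] shift [-0.0942  0.2619  0.0441] rot [ -2.49 -23.74  11.88]
```

Emit:
arm_command:
  commands: [-0.012,0.033,0.005,-0.3,-3,1.5,0,-0.024,0.065,0.01,-0.6,-6,3,0,-0.036,0.1,0.016,-0.9,-9,4.5,0,-0.048,0.135,0.022,-1.3,-12,6,0,-0.06,0.168,0.028,-1.6,-15,7.5,0,-0.072,0.2,0.034,-1.9,-18,9,0,-0.084,0.232,0.039,-2.2,-21,10.5,0,-0.094,0.262,0.044,-2.5,-23.7,11.9,0]

```text
t: 18.6
eef_pos: [0.4529, 0.0169, 0.1081]
tool_rot: [-0.002, 0.105, 0.994, -0.0]
contact_force: [0.5, 0.1, -1.8]
gripper_width: 0.215
grasp_force: 108.2
```

Emit:
arm_command:
  commands: [0,0,0,0,0,0,0,0,0,0.02,0,0,0,0,0,0,0.04,0,0,0,0,0,0,0.05,0,0,0,0,0,0,0.05,0,0,0,0]

```text
t: 19.1
eef_pos: [0.4528, 0.0151, 0.0582]
tool_rot: [-0.003, 0.105, 0.994, -0.001]
contact_force: [-0.2, -0.2, -1.7]
gripper_width: 0.215
grasp_force: 108.2
```

```bash
python3 - <<'E'
from tile import *
look()
goto([.455,.016,.028],-12,0)
E
```

```text
nose [ 0.5983 -0.0161  0.0303] pyr [-12.1   0.4  -0.1] [-0.2 -0.2 -1.7] 19.1
tile px [[224, 199], [219, 219], [188, 219], [196, 199]]
[[0.544, -0.208], [0.622, -0.206], [0.623, -0.282], [0.545, -0.282]]
nose px [[311.4, 217.8], [281.0, 213.0]]
t 19.15 tcp [0.4538 0.0153 0.0592] shift [-0.0012  0.001   0.0311] rot [-0.09 -0.25 -0.08]
```

Lower it to contact, easing down the last few millimetres.

Emit:
arm_command:
  commands: [0,0,0.012,0,-0.3,0,0,0,0,0.022,0,-0.3,0,0,0,0,0.028,0,-0.3,0,0,0,0,0.03,0,-0.3,0,0,0,0,0.0315,0,-0.3,0,0,0,0,0.032,0,-0.3,0,0,0,0,0.032,0,-0.3,0,0]

```text
t: 19.85
eef_pos: [0.4552, 0.0162, 0.0281]
tool_rot: [0.002, 0.105, 0.994, -0.0]
contact_force: [0.1, -0.4, -1.3]
gripper_width: 0.221
grasp_force: 108.2
```

Emit:
arm_command:
  commands: [0,0,0.0007,0,0,0,0,0,0,0.0014,0,0,0,0,0,0,0.0014,0,0,0,0,0,0,0.0014,0,0,0,0]

```text
t: 20.25
eef_pos: [0.4549, 0.0163, 0.0274]
tool_rot: [0.002, 0.105, 0.994, 0.0]
contact_force: [-6.3, 0.7, 13.9]
gripper_width: 0.217
grasp_force: 110.5
```

Emit:
arm_command:
  commands: [0,0,-0.0005,0,0,0,0,0,0,-0.0006,0,0,0,0,0,0,-0.0006,0,0,0,0.25,0,0,-0.0006,0,0,0,0.35,0,0,-0.0006,0,0,0,0.6,0,0,-0.0006,0,0,0,1,0,0,-0.0006,0,0,0,1,0,0,-0.0006,0,0,0,1]
  force: 20

```text
t: 21.05
eef_pos: [0.455, 0.0161, 0.0271]
tool_rot: [0.002, 0.105, 0.994, -0.0]
contact_force: [0.6, -0.2, 0.3]
gripper_width: 0.994
grasp_force: 0.0
```

Emit:
arm_command:
  commands: [0,0,-0.005,0,0,0,1,0,0,-0.02,0,0,0,1,0,0,-0.05,0,0,0,1,0,0,-0.09,0,0,0,1,0,0,-0.13,0,0,0,1,0,0,-0.13,0,0,0,1,0,0,-0.13,0,0,0,1,0,0,-0.13,0,0,0,1]

```text
t: 21.85
eef_pos: [0.4537, 0.0162, 0.1564]
tool_rot: [0.001, 0.105, 0.995, -0.0]
contact_force: [-0.7, -0.0, -1.0]
gripper_width: 0.998
grasp_force: 0.0
```

```bash
python3 - <<'E'
from tile import *
look()
c=snap('wrist');im=c['img'];hsv=cv2.cvtColor(im,cv2.COLOR_RGB2HSV);H,S,V=[hsv[...,i].astype(int) for i in range(3)]
m=((S<70)&(V>100)).astype(np.uint8);k=np.zeros_like(m);k[230:335,255:370]=m[230:335,255:370]
cs=max(cv2.findContours(k,0,1)[0],key=cv2.contourArea);P=ray(c,cs[:,0,:],.002)[:,:2]*1000
print(cv2.minAreaRect(P.astype(np.float32)))
t=load('scene');w=ray(t,[(219,219),(188,219),(195,199),(224,199)],.039)[:,:2].mean(0)-[.591,-.246]
a=np.radians(16.5);print('tile in shelf',w@[np.cos(a),np.sin(a)],w@[-np.sin(a),np.cos(a)])
E
```

```text
nose [ 0.5994 -0.0148  0.1297] pyr [-12.   -0.1  -0. ] [-0.7 -0.  -1. ] 21.85
tile px [[224, 199], [219, 219], [188, 219], [196, 199]]
[[0.544, -0.208], [0.622, -0.206], [0.623, -0.282], [0.545, -0.282]]
nose px [[311.1, 186.9], [278.7, 182.3]]
((549.8858642578125, -3.62689208984375), (80.33045959472656, 103.78707122802734), 77.78569030761719)
tile in shelf -0.0070573876121582235 0.0028571169153034596
```

The blade lies flat in its original place, the tile is within 1 cm of the shelf's centre, and the gripper is clear.

```bash
python3 -c "
from station import hand_in
print(hand_in())"
```

```text
the job is handed in; nothing more can be done
None
```

The job is handed in (no verdict was returned): the tile measured flat, about 1 cm from the kiln shelf's centre, and the spatula lies flat on the bench, released, with the gripper clear.

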